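# Transfer used fuel pumps from the strip-down tray to the test rack in order

## Task

Move the four fuel pumps from their white cups on the tray into the four bays of the test rack, keeping their order: the pump that stood farthest to the robot's left on the tray goes into the bay next to the pressure gauge, its neighbour into the next bay, and so on to the farthest bay. Stand every pump upright on its bay's floor, one to a bay; set them down rather than dropping them, and do not knock any over.

Things in the scene. Friction and masses are not known exactly. Their poses are not given: they have to be found in the camera images.
- pump_slim: Slim fuel pump: upright plain cylinder 36 mm in diameter, 100 mm high, aluminium with a black top and one thin central nozzle 16 mm higher; about 0.22 kg, loose. Origin: centre of its underside, z up along the cylinder; its yaw is arbitrary. Grip the side 15 to 25 mm below the 100 mm level.
- pump_stout: Stout fuel pump: upright cylinder 46 mm in diameter, 82 mm high, steel with a white top carrying a short off-centre nozzle 12 mm higher; about 0.30 kg, loose. Origin: centre of its underside, z up; yaw arbitrary. Grip the side 15 to 25 mm below the 82 mm level.
- pump_block: Fuel pump with a plug block: upright dark steel cylinder 40 mm in diameter, 92 mm high, with a grey rectangular plug block 32 x 15 x 14 mm on top; about 0.28 kg, loose. Origin: centre of its underside, z up; yaw arbitrary. Grip the side 15 to 25 mm below the 92 mm level.
- pump_neck: Fuel pump with a thick neck: upright aluminium cylinder 40 mm in diameter, 88 mm high, with a round steel neck 26 mm in diameter and 16 mm high centred on top; about 0.26 kg, loose. Origin: centre of its underside, z up; yaw arbitrary. Grip the wide cylinder 15 to 25 mm below the 88 mm level.
- cup_slim: White round plain carrier cup, 63 mm outside, inside at least 56 mm wide, 34 mm high, floor 4 mm thick; fixed on an 8 mm high tray. Origin: centre of its underside, z up, y along the row of cups (within 11 degrees of the robot's left, +y). The four cups stand 74 mm apart in one row, in random order. At the start it holds the slim pump.
- cup_stout: White round carrier cup with a 71 mm foot flange, inside at least 56 mm wide, 34 mm high, floor 4 mm thick; fixed on an 8 mm high tray. Origin: centre of its underside, z up, y along the row of cups (within 11 degrees of the robot's left, +y). The four cups stand 74 mm apart in one row, in random order. At the start it holds the stout pump.
- cup_block: White square carrier cup, 64 mm outside, inside at least 56 mm wide, 34 mm high, floor 4 mm thick; fixed on an 8 mm high tray. Origin: centre of its underside, z up, y along the row of cups (within 11 degrees of the robot's left, +y). The four cups stand 74 mm apart in one row, in random order. At the start it holds the pump with the plug block.
- cup_neck: White round carrier cup with two side lugs, 63 mm outside, inside at least 56 mm wide, 34 mm high, floor 4 mm thick; fixed on an 8 mm high tray. Origin: centre of its underside, z up, y along the row of cups (within 11 degrees of the robot's left, +y). The four cups stand 74 mm apart in one row, in random order. At the start it holds the pump with the thick neck.
- rack: Fixed test rack: dark steel plate 90 x 430 x 6 mm with a grey row of four open bays. Origin: centre of the plate's underside; y along the row (within 11 degrees of the robot's left, +y), z up. Bay centres: x = 0, y = -111, -37, +37, +111 mm; each 69 x 69 mm inside, floor 11 mm and wall tops 36 mm above the origin, walls 5 mm. It lies nearer or farther than the tray, roughly parallel to it.
- gauge: Round pressure gauge on a brass stem, dial facing up, 52 mm in diameter, top 90 mm above its underside, fixed on the rack's base plate at one of its two ends (74 mm beyond the centre of the last bay at that end); the other end has only a low steel block. Origin: centre of its underside, z up. It marks the rack's first bay.
Things that resemble listed ones, but are neither listed nor needed, are in the scene too. Leave any blue look-alike of the pump_slim alone.

How it is judged:
By the outcome, as a careful person would: the job done as asked, in the order asked, and still so for the second after the job is handed in, with the robot touching nothing.
It also fails if it takes over 96 s, if anything falls off the work surface, if the arm or the gripper's body presses on something with over 40 N, if the wrist force passes 120 N, or if a joint passes its speed limit or range.

## Robot

A 6-joint arm with a two-finger parallel gripper is mounted at the origin on the work surface. World frame = base frame: x ahead of the robot, y to its left, z up, the work surface at z = 0. Lengths are in m, angles in rad, forces in N, time in s.
With the tool pointing down it reaches from about 0.425 to 0.95 m from the base axis. Payload 3.5 kg.
Tool frame: the origin (TCP) lies between the finger pads; the fingertips stand 14 mm ahead of it and the grasp point (between the pads) lies 5 mm behind it; z points along the fingers, y is the direction in which the jaws open and shut (so a half turn about z gives the same grasp; the last joint's range is limited). The gripper opens to 85 mm and grips with 20 to 120 N. Pads are 22 mm wide; open, the fingers measure 114 mm over their backs; the gripper's body (76 mm by 85 mm) begins 54 mm behind the grasp point. The pads swing forward as they close: fully open they stand 13 mm farther back than shut.
Start: joints at [-1.473, 0.286, 1.577, -0, 1.279, -0.15], TCP at [0.166, -0.654, 0.245] pointing down, gripper open.
Joint ranges: [-2.77, 2.77], [-0.9, 2.22], [0.21, 2.48], [-1.53, 4.67], [0.24, 2.81], [-2.84, 2.84]. Speed limits (rad/s): [2.79, 2.79, 3.14, 3.14, 3.14, 3.14].

## Interface

Orientations are given as a unit quaternion [x, y, z, w].
In Python, from plant import ctrl gives the robot as it stands. The module is installed in compiled form; this text tells all that it offers.
- The arm moves only by the tool servo_tool, never from a script. Its argument "increments" is text: rows parted by semicolons, each of 7 numbers parted by spaces: the turn, a rotation vector about the tool's x, y, z in rad, then the shift along the tool's x, y, z in cm, then the finger opening in cm, from 0 to 8.54. In form: ax ay az dx dy dz claw; .... A call has 1 to 10 rows; each row is the pose to reach, as a shift and turn from the pose commanded when the call began, along the tool's axes at that moment; what a row does not reach only later rows make up. A row lasts 1/12 s, in which the tool goes at most 41.7 mm and 7.16 degrees, less where a joint would pass 70% of its speed; a pose out of reach is approached as far as the arm can. A call with a gripper value outside its range is refused whole. The fingers move at their own pace and stop on an object; "grip_force" is the grip in N (left out, the last holds). Time passes only in rows, so rows that repeat a pose let the fingers close. It gives the time, the measured TCP pose, the force and the opening at its end, in the units of the state.
- ctrl.get_state(): the state, without advancing time (a new reading comes with each control period).
- ctrl.read_camera(name): name is "scene" or "top" or "wrist"; returns (picture, depth): 400x640x3 uint8, red, green, blue; 400x640 float32, m along the optical axis (not along the pixel's ray), 0 where there is no reading.
- ctrl.camera_info(name): a dict with "camera_matrix" (3x3 intrinsics, pixels), "D" ([k1, k2, p1, p2, k3] as OpenCV has them; the pictures are not rectified), "world_to_cam" (4x4, takes a point from world to camera coordinates). Camera axes: x right, y down, z forward; pixel columns grow to the right and rows downward; lengths in m; the calibration is good to about 2 mm. A picture is of the moment at which its call begins: read the wrist's pose just before it. camera_info takes no time and is no camera call; for the wrist camera it gives the pose at the moment of the call.
- ctrl.sign_off(): hands the job in, once; it reports no verdict.
The state is a dict: "time": time; "qpos": joint angles; "dq": joint speeds; "joint_efforts": joint torques, N m; "eef_pos": TCP position; "tcp_rot": TCP orientation; "contact_force": force on the tool from outside, world axes, zero at the start; "wrist_torque": the same for the moment, N m; "opening": opening from 0.0 (shut) to 1.0 (fully open).
Only numpy, scipy, OpenCV 4.12 (cv2) and the standard library are available. Lean on these libraries where they do the work, as an engineer would, in place of code of your own. Each camera call takes 0.05 s, during which the arm holds its last target.

## Working session

There is one attempt and no reset: what is moved stays moved. The work goes in short steps, Python scripts to look and compute and a tool call to move; the robot and the scene stay as the last step left them, time stands still between calls to the robot, and variables do not carry over. Pictures are saved under pics/ and viewed, and the job is handed in when it is done.

Besides the shell and the picture viewer there is one more tool, called after "Request:" by a JSON object that holds its "api" and its "payload". servo_tool: Moves the arm, as the interface text tells. Its arguments: {"type":"object","properties":{"increments":{"type":"string"},"grip_force":{"type":"number"}},"required":["increments"]}

```bash
mkdir -p pics; python3 - <<'E'
from plant import ctrl
import cv2,numpy as np
s=ctrl.get_state()
for k,v in s.items(): print(k,np.round(v,4))
for n in ["scene","top"]:
    p,d=ctrl.read_camera(n); cv2.imwrite(f"pics/{n}0.png",p[:,:,::-1]); np.savez(f"{n}0.npz",p=p,d=d)
    i=ctrl.camera_info(n); print(n,i)
E
```

```text
time 0.0
qpos [-1.473   0.2872  1.5782 -0.      1.2786 -0.15  ]
dq [-0.0005 -0.0011 -0.0002 -0.0002  0.0022 -0.0009]
joint_efforts [-8.00000e-04 -4.05985e+01 -2.92624e+01 -2.00000e-04  5.90000e-03
  0.00000e+00]
eef_pos [ 0.1655 -0.6537  0.2439]
tcp_rot [ 0.9923  0.1236  0.     -0.0012]
contact_force [ 0.6267  0.3442 -0.6281]
wrist_torque [ 0.0343  0.     -0.052 ]
opening 1.0031
scene {'camera_matrix': array([[440.38424389,   0.        , 317.52235797],
       [  0.        , 440.38424389, 201.93965329],
       [  0.        ,   0.        ,   1.        ]]), 'D': array([-0.08072568,  0.        ,  0.        ,  0.        ,  0.        ]), 'world_to_cam': array([[ 0.42534224,  0.90501548,  0.00556462, -0.19020441],
       [ 0.74214859, -0.34526535, -0.57446263, -0.35397645],
       [-0.5179763 ,  0.24847299, -0.8185119 ,  1.11712682],
       [ 0.        ,  0.        ,  0.        ,  1.        ]])}
top {'camera_matrix': array([[470.81389638,   0.        , 316.69783345],
       [  0.        , 470.81389638, 196.23875069],
       [  0.        ,   0.        ,   1.        ]]), 'D': array([-0.05525348,  0.        ,  0.        ,  0.        ,  0.        ]), 'world_to_cam': array([[ 2.98157493e-02, -9.99542143e-01,  5.15031475e-03,
        -4.16058295e-02],
       [-9.84077427e-01, -3.02569164e-02, -1.75146044e-01,
         4.84818774e-01],
       [ 1.75221684e-01,  1.53802036e-04, -9.84528993e-01,
         8.70524293e-01],
       [ 0.00000000e+00,  0.00000000e+00,  0.00000000e+00,
         1.00000000e+00]])}
```

View pics/scene0.png

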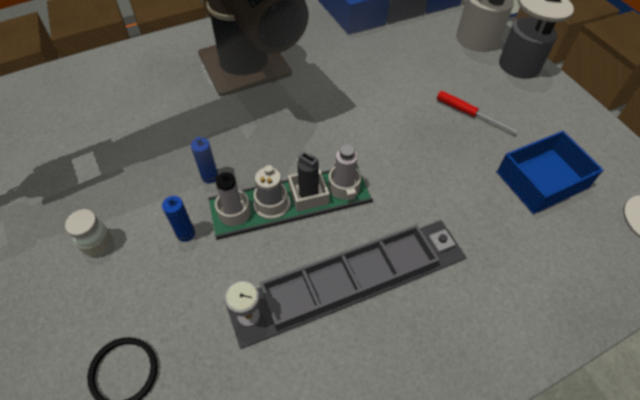

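View pics/top0.png

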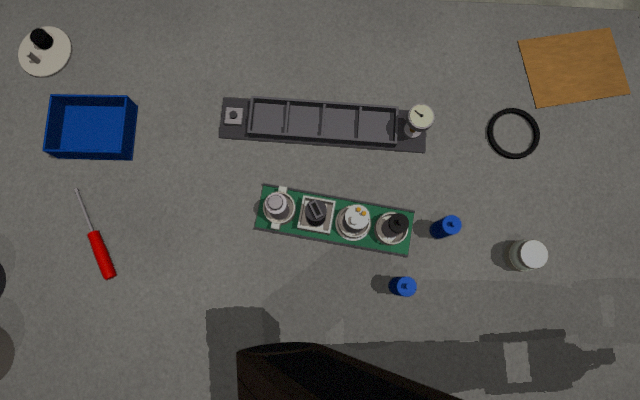

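The top view shows the cups at about (279,207) neck, (317,213) block, (353,221) stout and (394,228) slim. Robot left is image left. The gauge at (421,117) is at the rack's right (−y) end. Look-alikes are the blue cylinders at (447,226) and (404,286), plus the white jar at (530,255). I'll take a closer crop next.

```bash
cat > h.py <<'E'
import numpy as np,cv2
def ray(info,uv):
    K,D,W=[np.array(info[k]) for k in("camera_matrix","D","world_to_cam")]
    n=cv2.undistortPoints(np.array(uv,float).reshape(-1,1,2),K,D).reshape(-1,2)
    R,t=W[:3,:3],W[:3,3]
    return -R.T@t,(R.T@np.c_[n,np.ones(len(n))].T).T
def onplane(info,uv,z):
    c,d=ray(info,uv); return c+d*((z-c[2])/d[:,2])[:,None]
def cloud(info,depth):
    h,w=depth.shape; u,v=np.meshgrid(np.arange(w),np.arange(h))
    c,d=ray(info,np.c_[u.ravel(),v.ravel()])
    return (c+d*depth.reshape(-1,1)).reshape(h,w,3)
E
python3 - <<'E'
from plant import ctrl
import cv2,numpy as np
from h import *
for n,(x0,y0,x1,y1) in {"top":(210,90,460,270),"scene":(190,130,480,350)}.items():
    z=np.load(f"{n}0.npz"); p=z["p"]
    k=800/(x1-x0) if (x1-x0)*600>(y1-y0)*800 else 600/(y1-y0)
    cv2.imwrite(f"pics/{n}0c.png",cv2.resize(p[y0:y1,x0:x1,::-1],None,fx=k,fy=k,interpolation=cv2.INTER_CUBIC)); print(k)
z=np.load("top0.npz"); i=ctrl.camera_info("top"); P=cloud(i,z["d"])
for uv in [(277,204),(317,213),(353,218),(396,224),(421,117),(270,125),(380,125),(236,230),(447,226),(230,105)]: print(uv,P[uv[1],uv[0]].round(4))
E
```

```text
3.2
2.727272727272727
(277, 204) [0.4563 0.043  0.1181]
(317, 213) [ 0.4423 -0.0284  0.119 ]
(353, 218) [ 0.4369 -0.093   0.107 ]
(396, 224) [ 0.428  -0.1695  0.1105]
(421, 117) [ 0.6344 -0.2195  0.097 ]
(270, 125) [0.6377 0.0739 0.0121]
(380, 125) [ 0.6455 -0.1535  0.0105]
(236, 230) [ 0.4197  0.1332 -0.0005]
(447, 226) [ 0.4285 -0.2643  0.0988]
(230, 105) [0.682  0.1612 0.0038]
```

View pics/top0c.png

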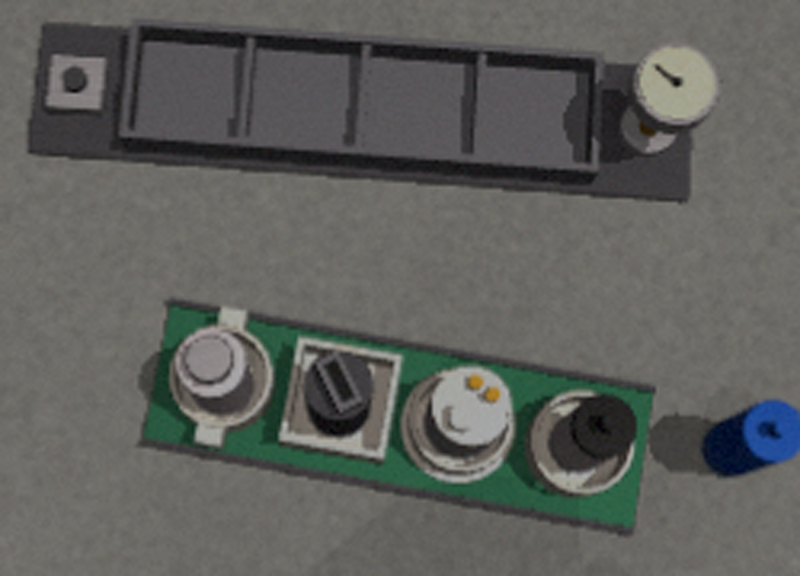

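View pics/scene0c.png

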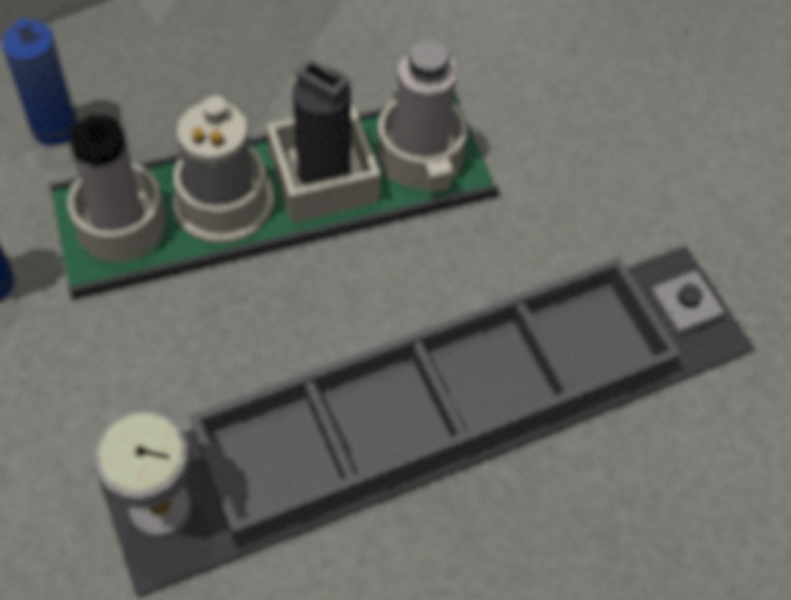

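Choice: left to right (+y to −y) the cups hold neck, block, stout and slim, and the gauge is at the −y end. So neck goes in the gauge bay, then block, stout, and slim in the far +y bay. The blue cylinders have no cup, so I leave them alone. Next I measure.

```bash
python3 - <<'E'
from plant import ctrl
import cv2,numpy as np
from h import *
exp={"neck":((.456,.043),.100,20),"block":((.442,-.028),.104,20),"stout":((.437,-.093),.094,23),"slim":((.428,-.17),.112,18)}
for n in ["top","scene"]:
    z=np.load(f"{n}0.npz"); i=ctrl.camera_info(n); P=cloud(i,z["d"]); P[z["d"]==0]=9
    print(n)
    for k,(c,h,r) in exp.items():
        m=(np.hypot(P[...,0]-c[0],P[...,1]-c[1])<.036)&(abs(P[...,2]-h)<.006)
        q=P[m]; (cx,cy),rad=cv2.minEnclosingCircle(q[:,:2].astype(np.float32))
        print(k,m.sum(),"zmed %.4f"%np.median(q[:,2]),"circ",round(cx,4),round(cy,4),round(rad,4),"mean",q[:,:2].mean(0).round(4))
    roi=(P[...,0]>.58)&(P[...,0]<.72)&(P[...,1]>-.25)&(P[...,1]<.18)
    for lo,hi,nm in [(.029,.043,"walls"),(.085,.105,"gauge")]:
        m=roi&(P[...,2]>lo)&(P[...,2]<hi)
        if nm=="walls": m&=(P[...,1]>-.185)&(P[...,1]<.115)
        m=m.astype(np.uint8)
        q=P[m>0]; 
        print(nm,len(q),"z",np.median(q[:,2]).round(4),cv2.minAreaRect((q[:,:2]*1000).astype(np.float32)))
        if nm=="walls": 
            cv2.imwrite(f"pics/{n}_walls.png",m*255)
E
```

```text
top
neck 199 zmed 0.1001 circ 0.4607 0.0477 0.02 mean [0.4579 0.0463]
block 219 zmed 0.1040 circ 0.4496 -0.0251 0.0199 mean [ 0.4477 -0.0253]
stout 404 zmed 0.0943 circ 0.4415 -0.1008 0.0229 mean [ 0.4412 -0.101 ]
slim 292 zmed 0.1124 circ 0.4299 -0.1737 0.0181 mean [ 0.4295 -0.173 ]
walls 1460 z 0.0349 ((646.0401000976562, -34.70469665527344), (301.83489990234375, 82.73815155029297), 87.68695068359375)
gauge 605 z 0.0968 ((637.0301513671875, -219.67910766601562), (51.259952545166016, 51.00380325317383), 45.94322967529297)
scene
neck 181 zmed 0.1005 circ 0.4632 0.0501 0.02 mean [0.4705 0.0455]
block 190 zmed 0.1047 circ 0.4517 -0.0224 0.0209 mean [ 0.4588 -0.0271]
stout 357 zmed 0.0946 circ 0.4433 -0.0986 0.0237 mean [ 0.4478 -0.0992]
slim 255 zmed 0.1116 circ 0.4324 -0.1715 0.0179 mean [ 0.4356 -0.1718]
walls 2137 z 0.0353 ((647.44482421875, -33.18193054199219), (299.8110046386719, 81.92645263671875), 87.38419342041016)
gauge 936 z 0.0966 ((639.8611450195312, -216.66529846191406), (50.22336196899414, 51.2330322265625), 30.99350929260254)
```

```bash
cat > plan.py <<'E'
import numpy as np,sys
from plant import ctrl
from scipy.spatial.transform import Rotation as R
# target x y z psi n claw : linear rows from measured pose; tool down, tool x at angle psi
def plan(x,y,z,psi,n,claw):
    s=ctrl.get_state(); r0=R.from_quat(s["tcp_rot"]); p0=np.array(s["eef_pos"])
    c,sn=np.cos(psi),np.sin(psi)
    rt=R.from_matrix(np.array([[c,sn,0],[sn,-c,0],[0,0,-1]]))
    rv=(r0.inv()*rt).as_rotvec(); d=r0.inv().apply(np.array([x,y,z])-p0)*100
    print("rv",rv.round(3),"d cm",d.round(2),"at",p0.round(4),"q",s["qpos"].round(3))
    print("; ".join("%.3f %.3f %.3f %.2f %.2f %.2f %.1f"%(*(rv*k/n),*(d*k/n),claw) for k in range(1,n+1)))
if __name__=="__main__":
    a=[float(v) for v in sys.argv[1:]]; plan(a[0],a[1],a[2],a[3],int(a[4]),a[5])
E
python3 plan.py .45 -.38 .22 0.95 10 8.5
```

```text
rv [-0.002 -0.001 -0.702] d cm [ 34.29 -19.56   2.46] at [ 0.1655 -0.6538  0.244 ] q [-1.473  0.287  1.578  0.     1.279 -0.15 ]
-0.000 -0.000 -0.070 3.43 -1.96 0.25 8.5; -0.000 -0.000 -0.140 6.86 -3.91 0.49 8.5; -0.001 -0.000 -0.211 10.29 -5.87 0.74 8.5; -0.001 -0.000 -0.281 13.72 -7.82 0.98 8.5; -0.001 -0.001 -0.351 17.15 -9.78 1.23 8.5; -0.001 -0.001 -0.421 20.58 -11.74 1.47 8.5; -0.001 -0.001 -0.492 24.00 -13.69 1.72 8.5; -0.002 -0.001 -0.562 27.43 -15.65 1.97 8.5; -0.002 -0.001 -0.632 30.86 -17.61 2.21 8.5; -0.002 -0.001 -0.702 34.29 -19.56 2.46 8.5
```

Request:
{"api": "servo_tool", "payload": {"increments": "0 0 -0.07 3.4 -2 0.25 8.5; 0 0 -0.14 6.9 -3.9 0.5 8.5; 0 0 -0.21 10.3 -5.9 0.75 8.5; 0 0 -0.28 13.7 -7.8 1 8.5; 0 0 -0.35 17.2 -9.8 1.2 8.5; 0 0 -0.42 20.6 -11.7 1.5 8.5; 0 0 -0.49 24 -13.7 1.7 8.5; 0 0 -0.56 27.4 -15.6 2 8.5; 0 0 -0.63 30.9 -17.6 2.2 8.5; 0 0 -0.70 34.3 -19.6 2.5 8.5", "grip_force": 50}}

```text
time: 0.93
eef_pos: [0.4511, -0.3784, 0.2199]
tcp_rot: [0.889, 0.458, -0.0, -0.0]
contact_force: [-0.3, -1.8, 0.8]
opening: 0.993
```

```bash
python3 plan.py .462 .049 .22 1.5708 10 8.5
```

```text
rv [-0.   -0.   -0.62] d cm [ 3.543e+01 -2.393e+01  1.000e-02] at [ 0.4511 -0.3784  0.2199] q [-0.87   0.121  1.818  0.     1.204 -0.251]
-0.000 -0.000 -0.062 3.54 -2.39 0.00 8.5; -0.000 -0.000 -0.124 7.09 -4.79 0.00 8.5; -0.000 -0.000 -0.186 10.63 -7.18 0.00 8.5; -0.000 -0.000 -0.248 14.17 -9.57 0.00 8.5; -0.000 -0.000 -0.310 17.72 -11.97 0.00 8.5; -0.000 -0.000 -0.372 21.26 -14.36 0.00 8.5; -0.000 -0.000 -0.434 24.80 -16.75 0.00 8.5; -0.000 -0.000 -0.496 28.35 -19.15 0.01 8.5; -0.000 -0.000 -0.558 31.89 -21.54 0.01 8.5; -0.000 -0.000 -0.620 35.43 -23.93 0.01 8.5
```

Request:
{"api": "servo_tool", "payload": {"increments": "0 0 -0.062 3.5 -2.4 0 8.5; 0 0 -0.124 7 -4.7 0 8.5; 0 0 -0.186 10.5 -7.1 0 8.5; 0 0 -0.248 14 -9.5 0 8.5; 0 0 -0.31 17.5 -11.8 0 8.5; 0 0 -0.372 21 -14.2 0 8.5; 0 0 -0.434 24.5 -16.6 0 8.5; 0 0 -0.496 28 -18.9 0 8.5; 0 0 -0.558 31.5 -21.3 0 8.5; 0 0 -0.62 35 -23.6 0 8.5"}}

```text
time: 1.77
eef_pos: [0.4616, 0.0383, 0.2201]
tcp_rot: [0.707, 0.707, -0.0, -0.0]
contact_force: [0.2, 0.4, -0.0]
opening: 0.991
```

```bash
python3 - <<'E'
from plant import ctrl
import cv2
from h import *
i=ctrl.camera_info("wrist"); p,d=ctrl.read_camera("wrist"); cv2.imwrite("pics/w1.png",p[:,:,::-1]); np.savez("w1.npz",p=p,d=d)
P=cloud(i,d); P[d==0]=9
exp={"neck":((.462,.049),.100,20),"block":((.4507,-.024),.104,20),"stout":((.4424,-.0997),.094,23),"slim":((.4312,-.1726),.112,18)}
for k,(c,h,r) in exp.items():
    m=(np.hypot(P[...,0]-c[0],P[...,1]-c[1])<.036)&(abs(P[...,2]-h)<.006)
    q=P[m]
    if len(q)>30:
        (cx,cy),rad=cv2.minEnclosingCircle(q[:,:2].astype(np.float32)); print(k,len(q),np.median(q[:,2]).round(4),round(cx,4),round(cy,4),round(rad,4))
s=ctrl.get_state();print(s["eef_pos"].round(4),s["tcp_rot"].round(4),s["qpos"].round(3))
E
```

```text
neck 910 0.0999 0.4624 0.0491 0.0202
block 848 0.1039 0.4507 -0.0231 0.0203
stout 1232 0.0941 0.4427 -0.0991 0.0238
[0.4611 0.0448 0.22  ] [ 0.7043  0.7099  0.0018 -0.0021] [-0.126 -0.173  2.105  0.006  1.211 -0.136]
```

View pics/w1.png

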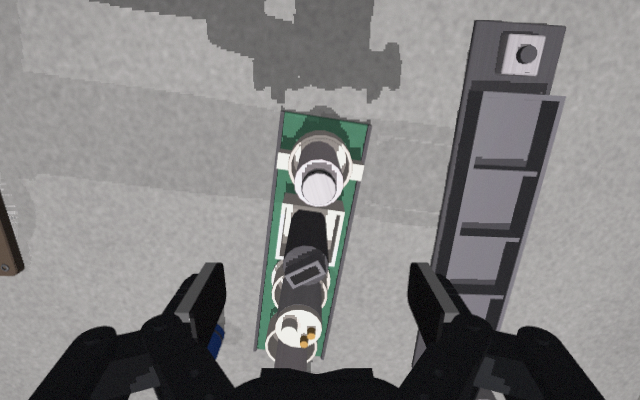

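The wrist view shows the neck pump at (319,185), the block pump at (305,270) and the stout pump at (297,327). Measured centres agree with the fixed cameras within 1 mm. I descend on the neck pump.

Request:
{"api": "servo_tool", "payload": {"increments": "0 0 0 0.2 0.1 2 8.5; 0 0 0 0.45 0.15 4.5 8.5; 0 0 0 0.45 0.15 7 8.5; 0 0 0 0.45 0.15 9.5 8.5; 0 0 0 0.45 0.15 11.5 8.5; 0 0 0 0.45 0.15 13 8.5; 0 0 0 0.45 0.15 14 8.5; 0 0 0 0.45 0.15 14.7 8.5; 0 0 0 0.45 0.15 14.7 8.5; 0 0 0 0.45 0.15 14.7 8.5"}}

```text
time: 2.65
eef_pos: [0.4641, 0.0407, 0.0736]
tcp_rot: [0.708, 0.706, 0.0, 0.0]
contact_force: [-0.4, 0.9, 0.5]
opening: 0.991
```

```bash
python3 plan.py .462 .049 .073 1.5708 1 8.5
```

```text
rv [ 0.     0.    -0.003] d cm [ 0.83 -0.22  0.06] at [0.4641 0.0407 0.0736] q [-0.131  0.047  2.199 -0.     0.895 -0.128]
0.000 0.000 -0.003 0.83 -0.22 0.06 8.5
```

Request:
{"api": "servo_tool", "payload": {"increments": "0 0 0 0.4 -0.1 0 8.5; 0 0 0 0.8 -0.2 0.05 8.5; 0 0 0 0.83 -0.2 0.05 8.5; 0 0 0 0.83 -0.2 0.05 5; 0 0 0 0.83 -0.2 0.05 3; 0 0 0 0.83 -0.2 0.05 3; 0 0 0 0.83 -0.2 0.05 3; 0 0 0 0.83 -0.2 0.05 3; 0 0 0 0.83 -0.2 0.05 3; 0 0 0 0.83 -0.2 0.05 3"}}

```text
time: 3.48
eef_pos: [0.4623, 0.049, 0.0732]
tcp_rot: [0.708, 0.706, 0.0, 0.0]
contact_force: [0.5, 0.9, 3.1]
opening: 0.46
```

Request:
{"api": "servo_tool", "payload": {"increments": "0 0 0 0 0 0 3; 0 0 0 0 0 -0.5 3; 0 0 0 0 0 -1.5 3; 0 0 0 0 0 -3 3; 0 0 0 0 0 -5 3; 0 0 0 0 0 -7 3; 0 0 0 0 0 -9 3; 0 0 0 0 0 -11 3; 0 0 0 0 0 -12 3; 0 0 0 0 0 -12 3"}}

```text
time: 4.32
eef_pos: [0.4632, 0.0489, 0.1956]
tcp_rot: [0.708, 0.706, 0.002, 0.002]
contact_force: [0.0, -0.8, -2.8]
opening: 0.457
```

```bash
python3 plan.py .6419 -.1449 .193 1.5708 10 3; python3 - <<'E'
from plant import ctrl
import cv2
for n in["wrist","scene"]:
    p,d=ctrl.read_camera(n); cv2.imwrite(f"pics/{n}2.png",p[:,:,::-1])
E
```

```text
rv [ 0.005  0.001 -0.003] d cm [-19.33  17.92   0.37] at [0.4632 0.0489 0.1956] q [-0.113 -0.143  2.125 -0.     1.154 -0.11 ]
0.001 0.000 -0.000 -1.93 1.79 0.04 3.0; 0.001 0.000 -0.001 -3.87 3.58 0.07 3.0; 0.002 0.000 -0.001 -5.80 5.38 0.11 3.0; 0.002 0.000 -0.001 -7.73 7.17 0.15 3.0; 0.003 0.000 -0.001 -9.67 8.96 0.18 3.0; 0.003 0.000 -0.002 -11.60 10.75 0.22 3.0; 0.004 0.000 -0.002 -13.53 12.55 0.26 3.0; 0.004 0.000 -0.002 -15.46 14.34 0.29 3.0; 0.005 0.001 -0.003 -17.40 16.13 0.33 3.0; 0.005 0.001 -0.003 -19.33 17.92 0.37 3.0
```

View pics/scene2.png

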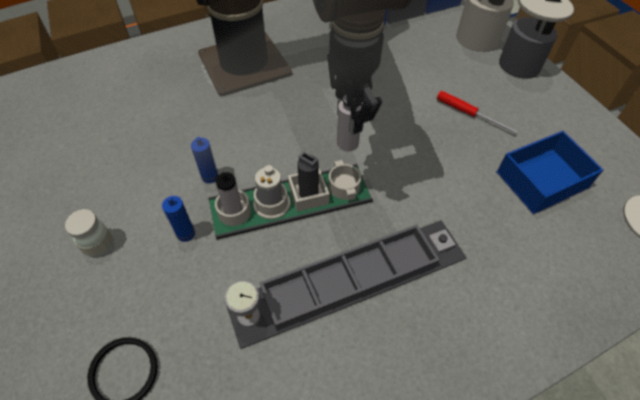

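View pics/wrist2.png

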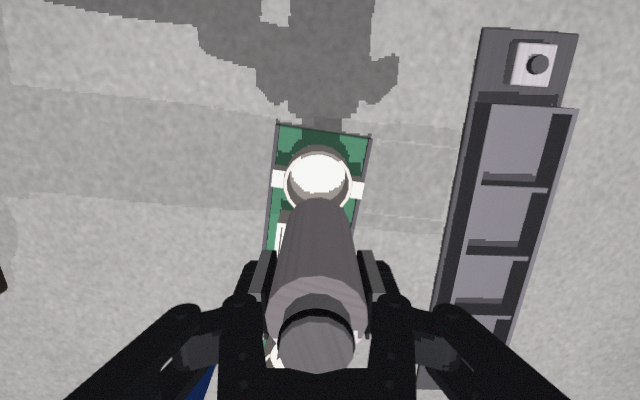

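The neck pump is lifted upright: it sits at (348,125) in the scene view and its cup at (345,180) is empty. Next I carry it to the gauge bay.

Request:
{"api": "servo_tool", "payload": {"increments": "0 0 0 -0.8 0.8 0 3; 0 0 0 -2.4 2.4 0 3; 0 0 0 -4.8 4.5 0 3; 0 0 0 -7.5 7 0 3; 0 0 0 -10.2 9.5 0 3; 0 0 0 -13 12 0 3; 0 0 0 -15.6 14.4 0 3; 0 0 0 -17.8 16.4 0 3; 0 0 0 -19 17.6 0 3; 0 0 0 -19.4 17.9 0 3"}}

```text
time: 5.25
eef_pos: [0.6413, -0.1487, 0.1899]
tcp_rot: [0.709, 0.705, -0.001, -0.001]
contact_force: [0.3, 0.3, -2.7]
opening: 0.457
```

Request:
{"api": "servo_tool", "payload": {"increments": "0 0 0 0 0 0 3; 0 0 0 0 0 0 3; 0 0 0 0 0 0 3"}}

```text
time: 5.5
eef_pos: [0.6393, -0.1445, 0.1917]
tcp_rot: [0.708, 0.706, -0.0, -0.001]
contact_force: [-0.6, 0.5, -3.8]
opening: 0.456
```

```bash
python3 plan.py .6419 -.1449 .072 1.5708 1 3; python3 - <<'E'
from plant import ctrl
import cv2
p,d=ctrl.read_camera("wrist"); cv2.imwrite(f"pics/wrist3.png",p[:,:,::-1])
p,d=ctrl.read_camera("top"); cv2.imwrite(f"pics/top3.png",p[:,:,::-1])
E
```

```text
rv [-0.002 -0.001 -0.002] d cm [-0.06  0.29 11.97] at [ 0.6393 -0.1445  0.1917] q [-0.377  0.291  1.672  0.     1.181 -0.375]
-0.002 -0.001 -0.002 -0.06 0.29 11.97 3.0
```

View pics/wrist3.png

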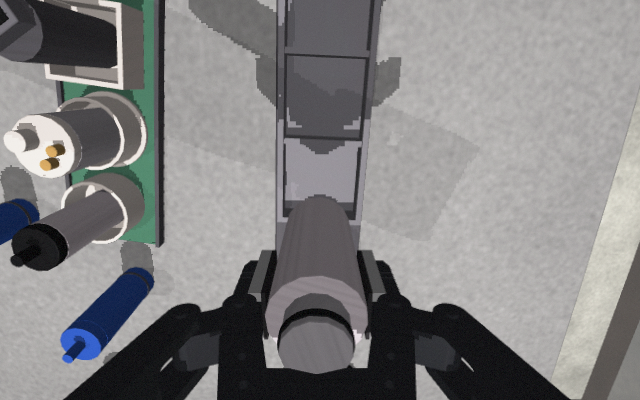

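The wrist view shows the pump over the last bay, with bay walls at about (285,215) and (360,215), and centred laterally. I lower it slowly.

Request:
{"api": "servo_tool", "payload": {"increments": "0 0 0 0 0.2 1 3; 0 0 0 0 0.25 3 3; 0 0 0 0 0.25 5 3; 0 0 0 0 0.25 7 3; 0 0 0 0 0.25 9 3; 0 0 0 0 0.25 10.3 3; 0 0 0 0 0.25 11.1 3; 0 0 0 0 0.25 11.5 3; 0 0 0 0 0.25 11.7 3; 0 0 0 0 0.25 11.7 3"}}

```text
time: 6.43
eef_pos: [0.6433, -0.1456, 0.0764]
tcp_rot: [0.708, 0.706, 0.0, 0.001]
contact_force: [-0.1, 0.5, -3.0]
opening: 0.455
```

Request:
{"api": "servo_tool", "payload": {"increments": "0 0 0 0 0 0.1 3; 0 0 0 0 0 0.15 3; 0 0 0 0 0 0.2 3; 0 0 0 0 0 0.2 3"}}

```text
time: 6.77
eef_pos: [0.6431, -0.1456, 0.0744]
tcp_rot: [0.708, 0.706, 0.0, 0.0]
contact_force: [-0.2, 0.4, -3.5]
opening: 0.457
```

Request:
{"api": "servo_tool", "payload": {"increments": "0 0 0 0 0 0.06 3; 0 0 0 0 0 0.12 3; 0 0 0 0 0 0.18 3; 0 0 0 0 0 0.22 3; 0 0 0 0 0 0.22 3"}}

```text
time: 7.18
eef_pos: [0.6429, -0.1456, 0.0723]
tcp_rot: [0.708, 0.706, -0.0, -0.0]
contact_force: [-0.8, 0.4, 0.2]
opening: 0.46
```

Request:
{"api": "servo_tool", "payload": {"increments": "0 0 0 0 0 0.03 3; 0 0 0 0 0 0.03 4.3; 0 0 0 0 0 0.03 4.8; 0 0 0 0 0 0.03 6; 0 0 0 0 0 0.03 8.5; 0 0 0 0 0 0.03 8.5; 0 0 0 0 0 0.03 8.5; 0 0 0 0 0 -1 8.5; 0 0 0 0 0 -3 8.5; 0 0 0 0 0 -6 8.5"}}

```text
time: 8.02
eef_pos: [0.6408, -0.1447, 0.1294]
tcp_rot: [0.708, 0.706, -0.001, -0.003]
contact_force: [0.4, 0.0, 0.4]
opening: 0.993
```

```bash
python3 plan.py .4507 -.0235 .21 1.5708 10 8.5; python3 - <<'E'
from plant import ctrl
import cv2
p,d=ctrl.read_camera("wrist"); cv2.imwrite(f"pics/wrist4.png",p[:,:,::-1])
E
```

```text
rv [-0.006 -0.002 -0.003] d cm [ 12.09 -19.1   -7.92] at [ 0.6408 -0.1447  0.1294] q [-0.376  0.361  1.704 -0.     1.083 -0.373]
-0.001 -0.000 -0.000 1.21 -1.91 -0.79 8.5; -0.001 -0.000 -0.001 2.42 -3.82 -1.58 8.5; -0.002 -0.001 -0.001 3.63 -5.73 -2.37 8.5; -0.002 -0.001 -0.001 4.83 -7.64 -3.17 8.5; -0.003 -0.001 -0.002 6.04 -9.55 -3.96 8.5; -0.004 -0.001 -0.002 7.25 -11.46 -4.75 8.5; -0.004 -0.002 -0.002 8.46 -13.37 -5.54 8.5; -0.005 -0.002 -0.002 9.67 -15.28 -6.33 8.5; -0.006 -0.002 -0.003 10.88 -17.19 -7.12 8.5; -0.006 -0.002 -0.003 12.09 -19.10 -7.92 8.5
```

View pics/wrist4.png

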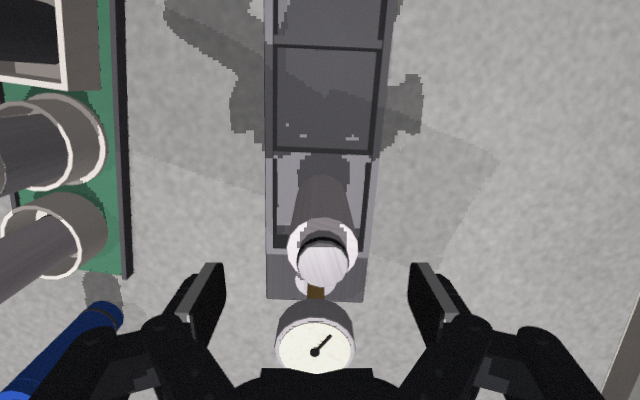

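The neck pump stands upright in the gauge bay, with its top at (322,255) and the gauge at (315,340). Next is the block pump.

Request:
{"api": "servo_tool", "payload": {"increments": "0 0 0 0 0 -3 8.5; 0 0 0 0.5 -0.8 -6 8.5; 0 0 0 2 -3.2 -7.8 8.5; 0 0 0 4 -6.4 -7.8 8.5; 0 0 0 6 -9.6 -7.8 8.5; 0 0 0 8 -12.8 -7.8 8.5; 0 0 0 10 -16 -7.8 8.5; 0 0 0 11.5 -18.2 -7.8 8.5; 0 0 0 12.1 -19.2 -7.8 8.5; 0 0 0 12.2 -19.2 -7.8 8.5"}}

```text
time: 8.9
eef_pos: [0.4496, -0.0216, 0.2102]
tcp_rot: [0.708, 0.707, 0.0, 0.0]
contact_force: [0.4, -0.4, -0.7]
opening: 0.995
```

Request:
{"api": "servo_tool", "payload": {"increments": "0 0 0 0 0 0 8.5; 0 0 0 0 0 0 8.5; 0 0 0 0 0 0 8.5"}}

```text
time: 9.15
eef_pos: [0.4522, -0.0236, 0.2101]
tcp_rot: [0.708, 0.706, 0.0, 0.0]
contact_force: [0.0, -0.3, -0.5]
opening: 0.995
```

```bash
cat > look.py <<'E'
import sys
from plant import ctrl
import cv2
from h import *
tag=sys.argv[1]
i=ctrl.camera_info("wrist"); p,d=ctrl.read_camera("wrist"); cv2.imwrite(f"pics/{tag}.png",p[:,:,::-1])
P=cloud(i,d); P[d==0]=9
exp={"block":((.4507,-.024),.104,20),"stout":((.4424,-.0997),.094,23),"slim":((.4312,-.1726),.112,18)}
for k,(c,h,r) in exp.items():
    m=(np.hypot(P[...,0]-c[0],P[...,1]-c[1])<.036)&(abs(P[...,2]-h)<.006)
    q=P[m]
    if len(q)>30:
        (cx,cy),rad=cv2.minEnclosingCircle(q[:,:2].astype(np.float32)); print(k,len(q),np.median(q[:,2]).round(4),round(cx,4),round(cy,4),round(rad,4))
E
python3 look.py w5;python3 plan.py .4507 -.0235 .077 1.5708 1 8.5
```

```text
block 1063 0.1039 0.451 -0.0237 0.0201
stout 1548 0.0939 0.4426 -0.0992 0.0233
slim 926 0.1118 0.4312 -0.1714 0.0181
rv [ 0.     0.    -0.004] d cm [ 1.000e-02 -1.500e-01  1.329e+01] at [ 0.4521 -0.0236  0.2099] q [-0.277 -0.189  2.138 -0.     1.193 -0.273]
0.000 0.000 -0.004 0.01 -0.15 13.29 8.5
```

Request:
{"api": "servo_tool", "payload": {"increments": "0 0 0 0 -0.1 2 8.5; 0 0 0 0 -0.1 4.5 8.5; 0 0 0 0 -0.1 7 8.5; 0 0 0 0 -0.1 9.5 8.5; 0 0 0 0 -0.1 11.5 8.5; 0 0 0 0 -0.1 12.7 8.5; 0 0 0 0 -0.1 13.3 8.5; 0 0 0 0 -0.1 13.3 8.5; 0 0 0 0 -0.1 13.3 8.5; 0 0 0 0 -0.1 13.3 6"}}

```text
time: 10.03
eef_pos: [0.4513, -0.0233, 0.0777]
tcp_rot: [0.708, 0.706, 0.001, 0.001]
contact_force: [0.1, -0.3, -0.3]
opening: 0.876
```

Request:
{"api": "servo_tool", "payload": {"increments": "0 0 0 0 0 0 4.6; 0 0 0 0 0 0 3; 0 0 0 0 0 0 3; 0 0 0 0 0 0 3; 0 0 0 0 0 0 3; 0 0 0 0 0 0 3; 0 0 0 0 0 0 3"}}

```text
time: 10.62
eef_pos: [0.4511, -0.0231, 0.0776]
tcp_rot: [0.708, 0.706, 0.0, 0.001]
contact_force: [-0.7, 0.2, 5.0]
opening: 0.456
```

Request:
{"api": "servo_tool", "payload": {"increments": "0 0 0 0 0 0 3; 0 0 0 0 0 -0.5 3; 0 0 0 0 0 -1.5 3; 0 0 0 0 0 -3 3; 0 0 0 0 0 -5 3; 0 0 0 0 0 -7 3; 0 0 0 0 0 -9 3; 0 0 0 0 0 -11 3; 0 0 0 0 0 -12.2 3; 0 0 0 0 0 -12.2 3"}}

```text
time: 11.45
eef_pos: [0.4514, -0.0232, 0.2017]
tcp_rot: [0.708, 0.706, 0.001, 0.002]
contact_force: [0.9, 0.4, -2.5]
opening: 0.455
```

Request:
{"api": "servo_tool", "payload": {"increments": "0 0 0 -0.2 0.8 0 3; 0 0 0 -0.6 2.6 0 3; 0 0 0 -1.2 5 0 3; 0 0 0 -1.9 7.7 0 3; 0 0 0 -2.6 10.4 0 3; 0 0 0 -3.3 13.2 0 3; 0 0 0 -4 15.9 0 3; 0 0 0 -4.5 18 0 3; 0 0 0 -4.7 19.1 0 3; 0 0 0 -4.8 19.4 0 3"}}

```text
time: 12.28
eef_pos: [0.6449, -0.0719, 0.1954]
tcp_rot: [0.708, 0.706, -0.001, -0.002]
contact_force: [-0.2, -0.2, -3.5]
opening: 0.459
```

Request:
{"api": "servo_tool", "payload": {"increments": "0 0 0 0 0 0 3; 0 0 0 0 0 0 3; 0 0 0 0 0 0 3; 0 0 0 0 0 0 3"}}

```text
time: 12.62
eef_pos: [0.6432, -0.0712, 0.1983]
tcp_rot: [0.708, 0.706, -0.0, -0.0]
contact_force: [-0.0, 0.5, -2.2]
opening: 0.457
```

```bash
python3 look.py w6;python3 plan.py .6451 -.071 .0766 1.5708 1 3
```

```text
stout 1990 0.0939 0.4438 -0.1001 0.024
slim 1272 0.1118 0.4315 -0.1717 0.0191
rv [-0.    -0.    -0.003] d cm [ 0.02  0.18 12.2 ] at [ 0.6434 -0.0712  0.1986] q [-0.267  0.266  1.689 -0.     1.187 -0.264]
-0.000 -0.000 -0.003 0.02 0.18 12.20 3.0
```

View pics/w6.png

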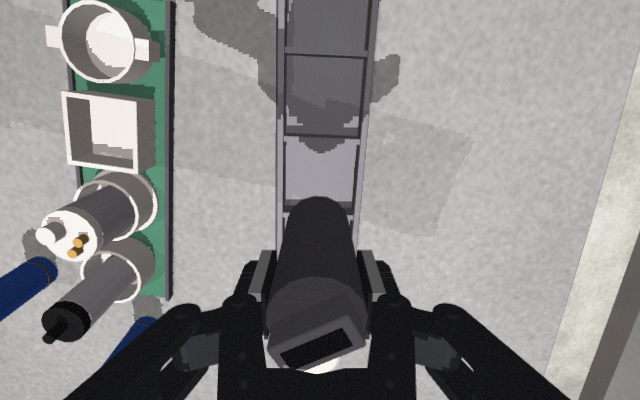

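The wrist view shows the block pump centred over bay 2, with two free bays visible above it at (325,95) and (320,175). I lower it.

Request:
{"api": "servo_tool", "payload": {"increments": "0 0 0 0 0.2 1 3; 0 0 0 0 0.2 3 3; 0 0 0 0 0.2 5 3; 0 0 0 0 0.2 7 3; 0 0 0 0 0.2 9 3; 0 0 0 0 0.2 10.5 3; 0 0 0 0 0.2 11.3 3; 0 0 0 0 0.2 11.7 3; 0 0 0 0 0.2 11.9 3; 0 0 0 0 0.2 11.9 3"}}

```text
time: 13.5
eef_pos: [0.6466, -0.0716, 0.0802]
tcp_rot: [0.708, 0.706, 0.0, 0.0]
contact_force: [0.3, -0.7, -3.6]
opening: 0.456
```

Request:
{"api": "servo_tool", "payload": {"increments": "0 0 0 0 0 0.06 3; 0 0 0 0 0 0.12 3; 0 0 0 0 0 0.18 3; 0 0 0 0 0 0.18 3"}}

```text
time: 13.83
eef_pos: [0.6463, -0.0716, 0.0784]
tcp_rot: [0.708, 0.706, 0.0, 0.0]
contact_force: [0.6, 0.1, -3.4]
opening: 0.455
```

Request:
{"api": "servo_tool", "payload": {"increments": "0 0 0 0 0 0.06 3; 0 0 0 0 0 0.12 3; 0 0 0 0 0 0.17 3; 0 0 0 0 0 0.2 3; 0 0 0 0 0 0.2 3"}}

```text
time: 14.25
eef_pos: [0.6462, -0.0715, 0.0767]
tcp_rot: [0.708, 0.706, -0.0, 0.0]
contact_force: [-2.1, 0.8, 2.5]
opening: 0.454
```

Touchdown: the force reads +2.5 N and the height is as expected. I release and rise.

Request:
{"api": "servo_tool", "payload": {"increments": "0 0 0 0 0 0 3; 0 0 0 0 0 0 4.3; 0 0 0 0 0 0 4.8; 0 0 0 0 0 0 6; 0 0 0 0 0 0 8.5; 0 0 0 0 0 0 8.5; 0 0 0 0 0 0 8.5; 0 0 0 0 0 -1 8.5; 0 0 0 0 0 -3 8.5; 0 0 0 0 0 -6 8.5"}}

```text
time: 15.08
eef_pos: [0.644, -0.071, 0.1336]
tcp_rot: [0.708, 0.706, -0.002, -0.003]
contact_force: [-0.1, -0.5, -0.5]
opening: 0.997
```

```bash
python3 look.py w7;python3 plan.py .4426 -.0994 .20 1.5708 1 3
```

```text
stout 1801 0.0937 0.4466 -0.1 0.0232
slim 678 0.1111 0.4415 -0.1693 0.0147
rv [ 0.008  0.002 -0.003] d cm [ -2.8  -20.57  -5.82] at [ 0.6489 -0.0721  0.1434] q [-0.266  0.33   1.717  0.     1.086 -0.263]
0.008 0.002 -0.003 -2.80 -20.57 -5.82 3.0
```

View pics/w7.png

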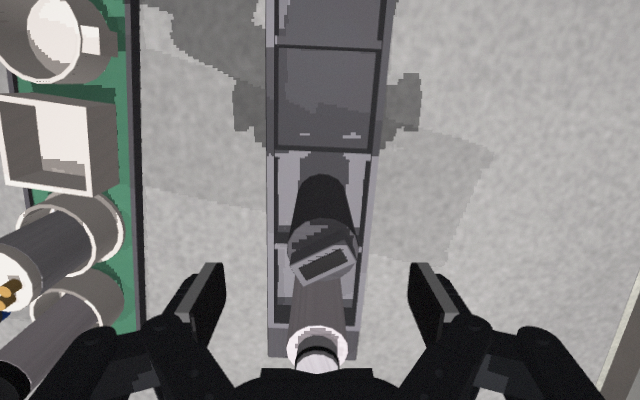

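The block pump stands in bay 2 at (322,250), with the neck pump behind it at (317,345). Next is the stout pump.

Request:
{"api": "servo_tool", "payload": {"increments": "0 0 0 0 0 -3 8.5; 0 0 0 -0.1 -0.8 -5.5 8.5; 0 0 0 -0.4 -3.2 -6.5 8.5; 0 0 0 -0.9 -6.6 -6.5 8.5; 0 0 0 -1.4 -10 -6.5 8.5; 0 0 0 -1.9 -13.4 -6.5 8.5; 0 0 0 -2.3 -16.8 -6.5 8.5; 0 0 0 -2.6 -19.2 -6.5 8.5; 0 0 0 -2.8 -20.2 -6.5 8.5; 0 0 0 -2.8 -20.4 -6.5 8.5"}}

```text
time: 15.97
eef_pos: [0.4411, -0.0991, 0.2015]
tcp_rot: [0.709, 0.706, 0.0, 0.001]
contact_force: [0.6, -0.5, -0.2]
opening: 0.994
```

Request:
{"api": "servo_tool", "payload": {"increments": "0 0 0 0 0 0 8.5; 0 0 0 0 0 0 8.5; 0 0 0 0 0 0 8.5; 0 0 0 0 0 0 8.5"}}

```text
time: 16.3
eef_pos: [0.4429, -0.0989, 0.2009]
tcp_rot: [0.708, 0.706, 0.0, 0.0]
contact_force: [0.1, 0.2, 1.0]
opening: 0.995
```

```bash
python3 look.py w8;python3 plan.py .4426 -.0994 .067 1.5708 1 3
```

```text
stout 2106 0.0939 0.4428 -0.0994 0.023
slim 1298 0.1119 0.4309 -0.1719 0.0187
rv [-0.    -0.    -0.002] d cm [-6.000e-02 -1.000e-02  1.338e+01] at [ 0.4427 -0.0989  0.2008] q [-0.444 -0.176  2.144  0.     1.174 -0.442]
-0.000 -0.000 -0.002 -0.06 -0.01 13.38 3.0
```

Request:
{"api": "servo_tool", "payload": {"increments": "0 0 0 0 0 2 8.5; 0 0 0 0 0 4.5 8.5; 0 0 0 0 0 7 8.5; 0 0 0 0 0 9.5 8.5; 0 0 0 0 0 11.5 8.5; 0 0 0 0 0 12.7 8.5; 0 0 0 0 0 13.4 8.5; 0 0 0 0 0 13.4 8.5; 0 0 0 0 0 13.4 8.5; 0 0 0 0 0 13.4 6.5"}}

```text
time: 17.18
eef_pos: [0.443, -0.0993, 0.0679]
tcp_rot: [0.708, 0.706, 0.0, 0.001]
contact_force: [-0.1, -0.7, 0.2]
opening: 0.884
```

Request:
{"api": "servo_tool", "payload": {"increments": "0 0 0 0 0 0 5.2; 0 0 0 0 0 0 3.5; 0 0 0 0 0 0 3.5; 0 0 0 0 0 0 3.5; 0 0 0 0 0 0 3.5; 0 0 0 0 0 0 3.5; 0 0 0 0 0 0 3.5"}}

```text
time: 17.77
eef_pos: [0.4429, -0.0993, 0.068]
tcp_rot: [0.708, 0.706, 0.0, 0.001]
contact_force: [0.1, 1.0, 6.3]
opening: 0.529
```

Request:
{"api": "servo_tool", "payload": {"increments": "0 0 0 0 0 0 3.5; 0 0 0 0 0 -0.5 3.5; 0 0 0 0 0 -1.5 3.5; 0 0 0 0 0 -3 3.5; 0 0 0 0 0 -5 3.5; 0 0 0 0 0 -7 3.5; 0 0 0 0 0 -9 3.5; 0 0 0 0 0 -11 3.5; 0 0 0 0 0 -12.5 3.5; 0 0 0 0 0 -12.5 3.5"}}

```text
time: 18.6
eef_pos: [0.4433, -0.0995, 0.1952]
tcp_rot: [0.708, 0.706, 0.001, 0.003]
contact_force: [0.9, 0.6, -3.2]
opening: 0.529
```

Request:
{"api": "servo_tool", "payload": {"increments": "0 0 0 0.4 0.8 0 3.5; 0 0 0 1.3 2.6 0 3.5; 0 0 0 2.6 5.2 0 3.5; 0 0 0 4 8 0 3.5; 0 0 0 5.4 10.9 0 3.5; 0 0 0 6.9 13.8 0 3.5; 0 0 0 8.3 16.7 0 3.5; 0 0 0 9.5 19 0 3.5; 0 0 0 10.1 20.2 0 3.5; 0 0 0 10.2 20.5 0 3.5"}}

```text
time: 19.43
eef_pos: [0.6481, 0.0045, 0.1884]
tcp_rot: [0.708, 0.707, -0.001, -0.002]
contact_force: [-0.2, -0.1, -3.5]
opening: 0.526
```

Request:
{"api": "servo_tool", "payload": {"increments": "0 0 0 0 0 0 3.5; 0 0 0 0 0 0 3.5; 0 0 0 0 0 0 3.5; 0 0 0 0 0 0 3.5"}}

```text
time: 19.77
eef_pos: [0.6463, 0.0021, 0.1914]
tcp_rot: [0.708, 0.706, -0.0, -0.0]
contact_force: [0.2, 0.5, -3.3]
opening: 0.531
```

```bash
python3 look.py w9;python3 plan.py .6483 .003 .067 1.5708 1 3
```

```text
slim 279 0.1117 0.4262 -0.1647 0.0162
rv [-0.001 -0.    -0.004] d cm [ 0.1   0.18 12.47] at [0.6465 0.002  0.1917] q [-0.154  0.271  1.696 -0.     1.175 -0.15 ]
-0.001 -0.000 -0.004 0.10 0.18 12.47 3.0
```

View pics/w9.png

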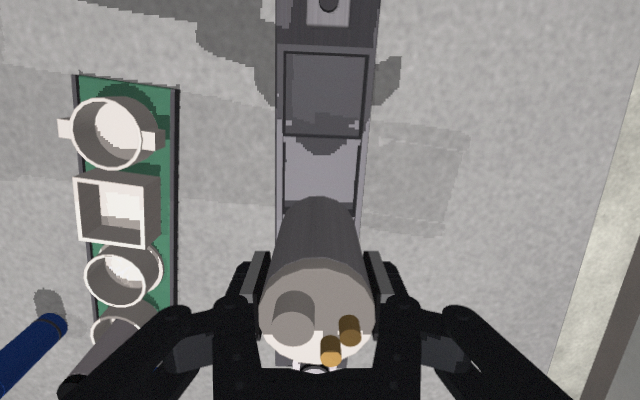

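The wrist view shows the stout pump over bay 3: the current bay at (320,170), the last bay at (325,95), then the end block at (328,8). I lower it.

Request:
{"api": "servo_tool", "payload": {"increments": "0 0 0 0.1 0.15 1 3.5; 0 0 0 0.1 0.15 3 3.5; 0 0 0 0.1 0.15 5 3.5; 0 0 0 0.1 0.15 7 3.5; 0 0 0 0.1 0.15 9 3.5; 0 0 0 0.1 0.15 10.6 3.5; 0 0 0 0.1 0.15 11.5 3.5; 0 0 0 0.1 0.15 12 3.5; 0 0 0 0.1 0.15 12.2 3.5; 0 0 0 0.1 0.15 12.2 3.5"}}

```text
time: 20.65
eef_pos: [0.649, 0.0034, 0.0701]
tcp_rot: [0.708, 0.706, 0.0, 0.0]
contact_force: [-0.0, -0.3, -4.0]
opening: 0.525
```

Request:
{"api": "servo_tool", "payload": {"increments": "0 0 0 0 0 0.06 3.5; 0 0 0 0 0 0.12 3.5; 0 0 0 0 0 0.18 3.5; 0 0 0 0 0 0.18 3.5"}}

```text
time: 20.98
eef_pos: [0.6491, 0.0035, 0.0687]
tcp_rot: [0.708, 0.706, 0.0, 0.0]
contact_force: [-0.1, -0.2, -4.4]
opening: 0.523
```

Request:
{"api": "servo_tool", "payload": {"increments": "0 0 0 0 0 0.06 3.5; 0 0 0 0 0 0.12 3.5; 0 0 0 0 0 0.17 3.5; 0 0 0 0 0 0.2 3.5; 0 0 0 0 0 0.2 3.5"}}

```text
time: 21.4
eef_pos: [0.649, 0.0035, 0.0671]
tcp_rot: [0.708, 0.706, -0.0, 0.0]
contact_force: [-2.2, 0.2, 3.0]
opening: 0.524
```

Request:
{"api": "servo_tool", "payload": {"increments": "0 0 0 0 0 0 3.5; 0 0 0 0 0 0 4.9; 0 0 0 0 0 0 5.4; 0 0 0 0 0 0 6.5; 0 0 0 0 0 0 8.5; 0 0 0 0 0 0 8.5; 0 0 0 0 0 0 8.5; 0 0 0 0 0 -1 8.5; 0 0 0 0 0 -3 8.5; 0 0 0 0 0 -6 8.5"}}

```text
time: 22.23
eef_pos: [0.6466, 0.0038, 0.1238]
tcp_rot: [0.708, 0.706, -0.002, -0.003]
contact_force: [0.7, 0.5, -0.9]
opening: 0.998
```

```bash
python3 look.py w10;python3 plan.py .431 -.172 .215 1.5708 1 3
```

```text
rv [ 0.008  0.001 -0.003] d cm [-17.59 -21.95  -8.31] at [0.6517 0.0032 0.1335] q [-0.151  0.339  1.725  0.     1.069 -0.148]
0.008 0.001 -0.003 -17.59 -21.95 -8.31 3.0
```

View pics/w10.png

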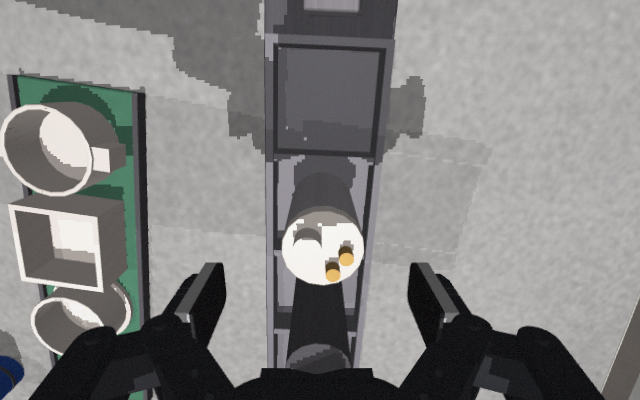

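The stout pump stands in bay 3 at (322,245). Last is the slim pump, the aluminium one with a black top in the end cup.

Request:
{"api": "servo_tool", "payload": {"increments": "0 0 0 0 0 -3.5 8.5; 0 0 0 0 0 -7 8.5; 0 0 0 -1.2 -1.5 -8.5 8.5; 0 0 0 -3.6 -4.5 -8.5 8.5; 0 0 0 -6.1 -7.6 -8.5 8.5; 0 0 0 -8.6 -10.7 -8.5 8.5; 0 0 0 -11.1 -13.8 -8.5 8.5; 0 0 0 -13.6 -16.9 -8.5 8.5; 0 0 0 -16 -19.8 -8.5 8.5; 0 0 0 -17.6 -21.8 -8.5 8.5"}}

```text
time: 23.12
eef_pos: [0.4283, -0.1732, 0.2118]
tcp_rot: [0.709, 0.706, -0.0, 0.001]
contact_force: [0.1, -0.0, 0.3]
opening: 0.997
```

Request:
{"api": "servo_tool", "payload": {"increments": "0 0 0 0 0 0 8.5; 0 0 0 0 0 0 8.5; 0 0 0 0 0 0 8.5; 0 0 0 0 0 0 8.5"}}

```text
time: 23.45
eef_pos: [0.4311, -0.1714, 0.2115]
tcp_rot: [0.708, 0.706, 0.0, 0.0]
contact_force: [-0.1, 0.4, -0.4]
opening: 0.993
```

```bash
python3 look.py w11;python3 plan.py .431 -.172 .085 1.5708 1 3
```

```text
slim 1530 0.1119 0.4312 -0.1719 0.0181
rv [ 0.001  0.    -0.002] d cm [-7.000e-02 -1.000e-02  1.263e+01] at [ 0.4311 -0.1713  0.2113] q [-0.598 -0.162  2.112  0.     1.191 -0.596]
0.001 0.000 -0.002 -0.07 -0.01 12.63 3.0
```

View pics/w11.png

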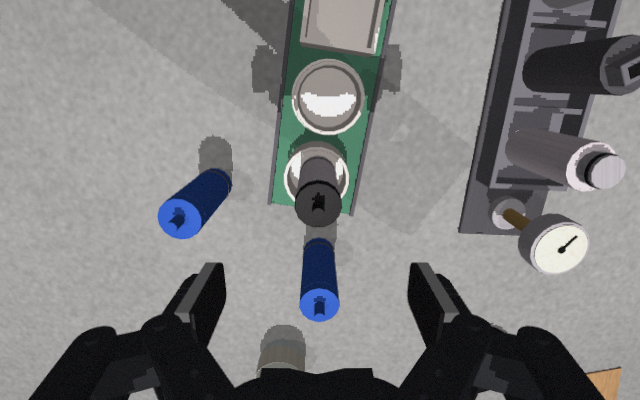

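The slim pump has its black top at (318,203). The blue look-alikes at (180,218) and (318,300) are clear of the jaws. I descend.

Request:
{"api": "servo_tool", "payload": {"increments": "0 0 0 0 0 2 7.5; 0 0 0 0 0 4.5 7.5; 0 0 0 0 0 7 7.5; 0 0 0 0 0 9.3 7.5; 0 0 0 0 0 11.1 7.5; 0 0 0 0 0 12.1 7.5; 0 0 0 0 0 12.6 7.5; 0 0 0 0 0 12.6 7.5; 0 0 0 0 0 12.6 7.5; 0 0 0 0 0 12.6 5.5"}}

```text
time: 24.33
eef_pos: [0.4313, -0.1724, 0.0864]
tcp_rot: [0.708, 0.706, 0.0, 0.001]
contact_force: [-0.3, 0.7, 0.1]
opening: 0.756
```

Request:
{"api": "servo_tool", "payload": {"increments": "0 0 0 0 0 0 4.2; 0 0 0 0 0 0 2.6; 0 0 0 0 0 0 2.6; 0 0 0 0 0 0 2.6; 0 0 0 0 0 0 2.6; 0 0 0 0 0 0 2.6; 0 0 0 0 0 0 2.6"}}

```text
time: 24.92
eef_pos: [0.4311, -0.1724, 0.0862]
tcp_rot: [0.708, 0.706, 0.0, 0.001]
contact_force: [-0.0, 0.6, 6.3]
opening: 0.407
```

Request:
{"api": "servo_tool", "payload": {"increments": "0 0 0 0 0 0 2.6; 0 0 0 0 0 -0.5 2.6; 0 0 0 0 0 -1.5 2.6; 0 0 0 0 0 -3 2.6; 0 0 0 0 0 -5 2.6; 0 0 0 0 0 -7 2.6; 0 0 0 0 0 -9 2.6; 0 0 0 0 0 -11 2.6; 0 0 0 0 0 -12.8 2.6; 0 0 0 0 0 -12.8 2.6"}}

```text
time: 25.75
eef_pos: [0.4316, -0.1728, 0.2171]
tcp_rot: [0.708, 0.706, 0.001, 0.003]
contact_force: [2.0, -0.7, -1.4]
opening: 0.41
```

Request:
{"api": "servo_tool", "payload": {"increments": "0 0 0 0.8 0.3 0 2.6; 0 0 0 2.5 0.8 0 2.6; 0 0 0 4.8 1.5 0 2.6; 0 0 0 7.3 2.2 0 2.6; 0 0 0 9.8 3 0 2.6; 0 0 0 12.3 4 0 2.6; 0 0 0 14.6 5.5 0 2.6; 0 0 0 16.6 7 0 2.6; 0 0 0 18.2 8.5 0 2.6; 0 0 0 19.4 10 0 2.6"}}

```text
time: 26.58
eef_pos: [0.5297, 0.0244, 0.2101]
tcp_rot: [0.708, 0.707, -0.001, -0.002]
contact_force: [0.3, -0.2, -1.9]
opening: 0.413
```

Request:
{"api": "servo_tool", "payload": {"increments": "0 0 0 1 1.6 0 2.6; 0 0 0 2.1 3.6 0 2.6; 0 0 0 3.2 6 0 2.6; 0 0 0 4.2 8.4 0 2.6; 0 0 0 5 10.4 0 2.6; 0 0 0 5.4 11.6 0 2.6; 0 0 0 5.5 12 0 2.6; 0 0 0 5.5 12 0 2.6; 0 0 0 5.5 12 0 2.6; 0 0 0 5.5 12 0 2.6"}}

```text
time: 27.42
eef_pos: [0.6497, 0.0764, 0.212]
tcp_rot: [0.708, 0.706, -0.001, -0.001]
contact_force: [-0.6, -1.0, -3.2]
opening: 0.404
```

```bash
python3 look.py w12;python3 plan.py .6515 .0769 .0852 1.5708 1 3
```

```text
rv [-0.002 -0.    -0.003] d cm [ 0.06  0.18 12.72] at [0.6499 0.0763 0.2124] q [-0.038  0.269  1.659 -0.     1.215 -0.035]
-0.002 -0.000 -0.003 0.06 0.18 12.72 3.0
```

View pics/w12.png

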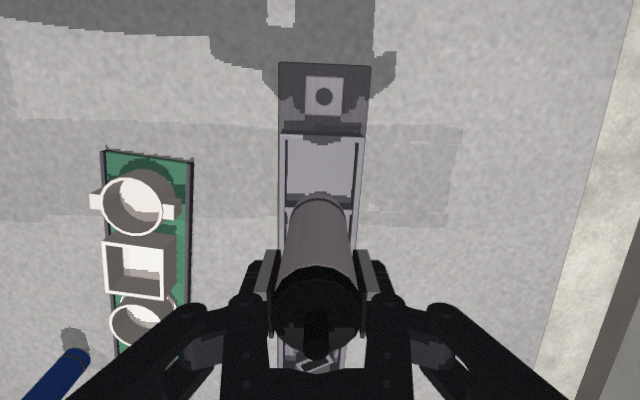

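The wrist view shows the slim pump held upright over the last bay at (320,168), with the end block at (323,95). I lower it.

Request:
{"api": "servo_tool", "payload": {"increments": "0 0 0 0.05 0.1 1 2.6; 0 0 0 0.05 0.1 3 2.6; 0 0 0 0.05 0.1 5 2.6; 0 0 0 0.05 0.1 7 2.6; 0 0 0 0.05 0.1 9 2.6; 0 0 0 0.05 0.1 10.8 2.6; 0 0 0 0.05 0.1 11.8 2.6; 0 0 0 0.05 0.1 12.3 2.6; 0 0 0 0.05 0.1 12.5 2.6; 0 0 0 0.05 0.1 12.5 2.6"}}

```text
time: 28.3
eef_pos: [0.6522, 0.0769, 0.0883]
tcp_rot: [0.708, 0.706, 0.0, 0.0]
contact_force: [-0.5, -0.1, -1.8]
opening: 0.409
```

Request:
{"api": "servo_tool", "payload": {"increments": "0 0 0 0 0 0.06 2.6; 0 0 0 0 0 0.12 2.6; 0 0 0 0 0 0.18 2.6; 0 0 0 0 0 0.18 2.6"}}

```text
time: 28.63
eef_pos: [0.6524, 0.077, 0.0869]
tcp_rot: [0.708, 0.706, 0.0, 0.0]
contact_force: [0.4, 0.8, -2.4]
opening: 0.407
```

Request:
{"api": "servo_tool", "payload": {"increments": "0 0 0 0 0 0.06 2.6; 0 0 0 0 0 0.12 2.6; 0 0 0 0 0 0.17 2.6; 0 0 0 0 0 0.2 2.6; 0 0 0 0 0 0.2 2.6"}}

```text
time: 29.05
eef_pos: [0.6523, 0.077, 0.0852]
tcp_rot: [0.708, 0.706, 0.0, 0.0]
contact_force: [-1.9, 1.0, 3.3]
opening: 0.412
```

Request:
{"api": "servo_tool", "payload": {"increments": "0 0 0 0 0 0 2.6; 0 0 0 0 0 0 3.8; 0 0 0 0 0 0 4.4; 0 0 0 0 0 0 6; 0 0 0 0 0 0 8.5; 0 0 0 0 0 0 8.5; 0 0 0 0 0 0 8.5; 0 0 0 0 0 -1 8.5; 0 0 0 0 0 -3 8.5; 0 0 0 0 0 -6 8.5"}}

```text
time: 29.88
eef_pos: [0.6499, 0.077, 0.1419]
tcp_rot: [0.708, 0.706, -0.002, -0.002]
contact_force: [0.5, -0.8, 0.3]
opening: 0.997
```

Request:
{"api": "servo_tool", "payload": {"increments": "0 0 0 0 0 -3 8.5; 0 0 0 0 0 -7 8.5; 0 0 0 0 0 -9 8.5; 0 0 0 2 -1 -9 8.5; 0 0 0 5 -3 -9 8.5; 0 0 0 8 -6 -9 8.5; 0 0 0 11 -9 -9 8.5; 0 0 0 14 -12 -9 8.5; 0 0 0 16 -14 -9 8.5; 0 0 0 17 -15 -9 8.5"}}

```text
time: 30.72
eef_pos: [0.4998, 0.2498, 0.2351]
tcp_rot: [0.707, 0.707, 0.0, -0.0]
contact_force: [-0.7, 0.1, -1.0]
opening: 0.994
```

Request:
{"api": "servo_tool", "payload": {"increments": "0 0 0 0 0 0 8.5; 0 0 0 0 0 0 8.5; 0 0 0 0 0 0 8.5; 0 0 0 0 0 0 8.5"}}

```text
time: 31.05
eef_pos: [0.5037, 0.2464, 0.2345]
tcp_rot: [0.709, 0.705, 0.0, 0.0]
contact_force: [0.3, 0.1, 0.2]
opening: 0.993
```

```bash
python3 - <<'E'
from plant import ctrl
import cv2
from h import *
exp={"neck":((.6419,-.1449),.099),"block":((.6451,-.071),.103),"stout":((.6483,.003),.093),"slim":((.6515,.0769),.111)}
ims=[]
for n in["top","scene"]:
    i=ctrl.camera_info(n); p,d=ctrl.read_camera(n); P=cloud(i,d); P[d==0]=9
    ims.append(p[:,:,::-1])
    for k,(c,h) in exp.items():
        m=(np.hypot(P[...,0]-c[0],P[...,1]-c[1])<.034)&(abs(P[...,2]-h)<.006); q=P[m]
        if len(q)<20: print(n,k,"few",len(q)); continue
        (cx,cy),r=cv2.minEnclosingCircle(q[:,:2].astype(np.float32)); print(n,k,len(q),np.median(q[:,2]).round(4),round(cx,4),round(cy,4),round(r,4))
cv2.imwrite("pics/end_top.png",ims[0]); cv2.imwrite("pics/end_scene.png",ims[1])
print(ctrl.get_state()["eef_pos"])
E
```

```text
top neck 174 0.0989 0.6417 -0.147 0.0207
top block 205 0.1031 0.6442 -0.0737 0.0204
top stout 354 0.0931 0.6471 0.0018 0.0233
top slim 260 0.1107 0.6506 0.0753 0.0188
scene neck 264 0.0994 0.644 -0.1443 0.0207
scene block 277 0.1036 0.6468 -0.0704 0.0206
scene stout 487 0.0937 0.6493 0.0051 0.0234
scene slim 310 0.1116 0.6524 0.0787 0.0189
[0.50349063 0.24642156 0.23417289]
```

View pics/end_top.png

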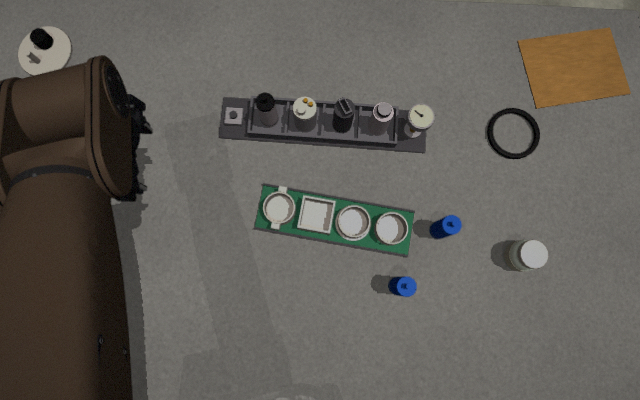

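View pics/end_scene.png

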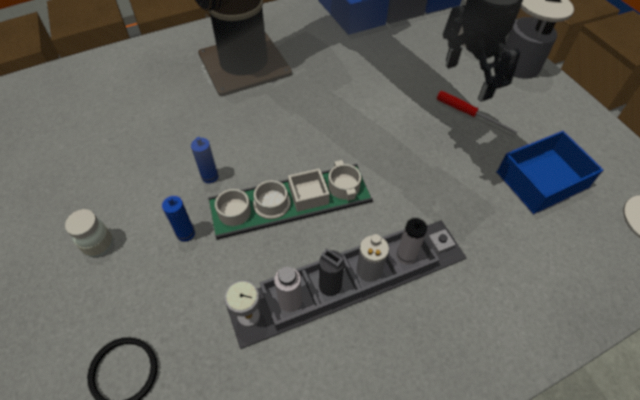

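The scene view shows the pumps upright in the rack: neck (287,288), block (332,270), stout (373,257) and slim (411,240). The gauge is at (243,300), the cups are empty and the blue look-alikes have not moved. I hand in.

```bash
python3 -c "
from plant import ctrl
print(ctrl.sign_off())"
```

```text
the job is handed in; nothing more can be done
None
```

All four pumps are in the test rack in the order asked, and the job was handed in after about 31 s. Starting from the gauge bay they stand neck, block, stout, slim, which matches the tray's left-to-right order. Each was lowered until the wrist force showed floor contact and only then released.

Last checks, with both fixed cameras:
- **Heights:** every pump top is within 1 mm of its expected height on the bay floor, so all are seated and upright.
- **Positions:** every pump centre is within 3 mm of its bay centre. The two cameras differ from each other by 3 to 4 mm, about their calibration error.
- **Surroundings:** the cups are empty, the gripper is open and clear of everything, and the blue look-alikes were not moved.

No check failed. The highest wrist force reported at the end of any move was about 6 N; forces during the moves were not recorded.

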